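# Reset the tripped outlet breaker

### The arm

A 6-joint arm with a two-finger parallel gripper is mounted at the origin on the work surface. World frame = base frame: x ahead of the robot, y to its left, z up, the work surface at z = 0. Lengths are in mm, angles in rad, forces in N, time in s.
With the tool pointing down it reaches from about 300 to 1000 mm from the base axis. Payload 5.1 kg.
Tool frame: the origin (TCP) lies on the centre line of the jaws, within the pads' length; the fingertips stand 19 mm ahead of it and the grasp point (between the pads) is the TCP; z points along the fingers, y is the line along which they close (so a half turn about z gives the same grasp; the last joint's range is limited). The gripper opens to 95 mm and grips with 3 to 60 N. Pads are 20 mm wide; open, the fingers measure 119 mm over their backs; the gripper's body (75 mm by 180 mm) begins 59 mm behind the grasp point.
Start: joints at [1.078, 0.124, 1.65, -0, 1.367, -0.083], TCP at [258.996, 596.159, 233.656] pointing down, gripper open.
Joint ranges: [-2.61, 2.61], [-1.02, 2.33], [0.03, 2.71], [-1.35, 4.49], [0.32, 2.68], [-2.91, 2.91]. Speed limits (rad/s): [2.57, 2.57, 3.14, 3.14, 3.14, 3.14].

### API

Orientations are given as a rotation vector (axis times angle).
In Python, from plant import status, cams, r, nets gives the robot as it stands.
- The arm moves only by the tool apply_moves, never from a script. Its argument "motion" is text: rows parted by semicolons, each of 5 numbers parted by spaces: the shift along the tool's x, y, z in mm, then the turn about the tool's z in degrees, then the finger opening in mm, from 0 to 95.1. In form: x y z roll grip; .... A call has 1 to 5 rows; each row shifts and turns the commanded pose from where the row before left it, along the tool's axes as they then stand; what a row does not reach is not made up. A row lasts 1/8 s, in which the tool goes at most 62.5 mm and 10.7 degrees, less where a joint would pass 70% of its speed; a pose out of reach is approached as far as the arm can. A call with a gripper value outside its range is refused whole. The fingers move at their own pace and stop on an object; "grip_force" is the grip in N (left out, the last holds). Time passes only in rows, so rows that do not move let the fingers close. It gives the time, the measured TCP pose, the force, the opening and the grip force at its end, in the units of the state.
- status.observe(): the state, without advancing time (a new reading comes with each control period).
- cams.read_camera(name): name is "side" or "top" or "wrist"; returns a dict with "pixels" (420x560x3 uint8, red, green, blue), "range_z" (420x560 float32, mm along the optical axis (not along the pixel's ray), 0 where there is no reading), "fov_y" (degrees; the focal length in pixels is half the picture's height over the tangent of half this angle, whatever the lens; pixels are square), "cx", "cy" (the principal point, pixels), "pose" (4x4, takes a point from camera to world coordinates); the wrist camera has in their place "T_tool_cam" (4x4, takes a point from camera to tool coordinates, whose origin is the TCP and whose axes are the flange's). Camera axes: x right, y down, z forward; pixel columns grow to the right and rows downward; lengths in mm; the calibration is good to about 2 mm. The wrist camera is an equidistant fisheye: a pixel r from the principal point sees the ray r / f radians off the axis. A picture is of the moment at which its call begins: read the wrist's pose just before it.
- r.hand_in(): hands the job in; it is judged then, once.
Trained networks look in a picture, given as the dict that the camera call returned (one of the last four; its "shot" number tells which), for a name from the list of things; names that differ only in an ending like _2 or _b are one class to them, and where a whole thing is asked for, a point or a joint stands for the part that bears it (a point fixed in the world has none). Each returns a list of dicts, best first, with "conf" (0 to 1); they miss things now and then, are a little off and sometimes report something else, mostly with a low value. They report only what shows in the picture. A call takes as long as a camera call.
- nets.boxes_of(picture, thing): "bbox" ([left, top, right, bottom] as shares, 0 to 1, of the picture: columns of its width, rows of its height, round what is visible of it).
The state is a dict: "time": time; "joint_pos": joint angles; "dq": joint speeds; "joint_efforts": joint torques, N m; "tool_pos": TCP position; "eef_rot": TCP orientation; "ft_force": force on the tool from outside, world axes, zero at the start; "torque": the same for the moment, N m; "finger_gap": finger opening in mm; "finger_force": force on a finger pad.
Only numpy, scipy, OpenCV 4.12 (cv2) and the standard library are available. Lean on these libraries where they do the work, as an engineer would, in place of code of your own. Each camera call takes 0.05 s, during which the arm holds its last target. There are 200 camera calls.

### The job

One outlet of the power unit on the desk has tripped: its lamp is amber and its black breaker cap has popped up. With a fingertip, gently push that cap fully home, then press the blue restart button down fully for a moment, and withdraw so that it springs back. Do not touch the other breakers or the red button, and do not grip, lift or shift the mug, adapter or transceiver.

Things in the scene. Friction and masses are not known exactly. Their poses are not given: they have to be found in the camera images.
- unit: Fixed grey power unit on the desk, 130 (x) x 420 (y) x 46 mm high; origin under its centre, z up, y along it. On top, side by side along y at 66 mm pitch, six grey bay plates (112 x 60 x 4 mm) in changing order: four outlets (socket, lamp, breaker cap) and two with one button. All caps and buttons lie in a line along y, 20 mm to -x of the unit's middle; lamps 25 mm further to -x.
- tripped_top (a point): Centre of the top face of the tripped breaker's cap: black, 22 mm diameter, 6 mm thick, on a white 19 mm stem that shows under it because the cap has popped up; its lamp is amber, the other three green. Tripped, the top is 13 to 14 mm above the bay plate (63 to 64 mm above the desk); pushed home, 4 mm above it. The point moves with the cap; z up.
- breaker_a (a joint): Travel of the tripped breaker's cap, straight down, m: 0 fully out, 0.010 fully home against a hard stop; starts at 0 to 0.001. About 3 N of dry friction, no spring: it stays where it is left.
- restart_top (a point): Centre of the flat top face of the blue restart button, 24 mm diameter, 9 mm above its bay plate (59 mm above the desk) when released. Moves with the button; z up.
- restart (a joint): Travel of the blue restart button, straight down, m: 0 released, 0.006 at its hard stop. Spring return: about 2 N to start, 5 N fully down.
- breaker_b: Black breaker cap of a healthy outlet, beside a green lamp, 22 mm diameter; origin at the centre of its top face, z up. It is already pushed in (top 4 mm above its bay plate, 54 mm above the desk). Must not be touched.
- breaker_c: Black breaker cap of a healthy outlet, beside a green lamp, 22 mm diameter; origin at the centre of its top face, z up. It is already pushed in (top 4 mm above its bay plate, 54 mm above the desk). Must not be touched.
- breaker_d: Black breaker cap of a healthy outlet, beside a green lamp, 22 mm diameter; origin at the centre of its top face, z up. It is already pushed in (top 4 mm above its bay plate, 54 mm above the desk). Must not be touched.
- all_off: Red all-off button, 24 mm diameter, top 9 mm above its bay plate (59 mm above the desk); origin at the centre of its top face, z up. Spring return. Must not be touched.
- mug: Loose blue mug, 80 mm diameter, 92 mm high, beyond the +y end of the unit; origin under its centre. A bystander.
- adapter: Loose white plug adapter, 40 x 50 x 55 mm high with two brass blades on its +x side, standing on the far side of the unit; origin under its centre. A bystander.
- transceiver: Loose steel transceiver module with a blue end, 14 x 68 x 10 mm, lying on the desk on the robot's side of the unit; origin under its steel part. A bystander.

How it is judged (in metres and radians):
On the way, in this order (a step that is already met when the one before it is completed fails the run):
1. the tripped breaker is pushed home (at least 8 of its 10 mm) (value of joint breaker_a above 0.008 m), for 0.1 s.
2. the blue restart button is pressed down (at least 4.5 of its 6 mm) (value of joint restart above 0.0045 m), for 0.1 s.
At the end, for the whole second after the job is handed in: The tripped breaker is home (8 mm or more of its 10 mm travel), the blue restart button has sprung back (within 1.5 mm), the other breakers and the red button are within 2 mm, and the mug, adapter and transceiver within 10 mm, of where they were (value of joint breaker_a above 0.008 m and value of joint restart below 0.0015 m and distance of each of breaker_b, breaker_c, breaker_d, all_off from where it was at the start of the episode below 0.002 m and distance of each of mug, adapter, transceiver from where it was at the start of the episode below 0.01 m); the robot touches nothing.
It fails at once if the blue restart button is pressed while the tripped breaker is still out (value of joint restart above 0.003 m and value of joint breaker_a below 0.008 m).
It fails at once if a healthy breaker or the red button is touched (over 1 N) or moved (over 2 mm) (contact force between any of the arm, the fingers and breaker_b above 1 N or contact force between any of the arm, the fingers and breaker_c above 1 N or contact force between any of the arm, the fingers and breaker_d above 1 N or contact force between any of the arm, the fingers and all_off above 1 N or distance of any of breaker_b, breaker_c, breaker_d, all_off from where it was at the start of the episode above 0.002 m).
It fails at once if a bystander (mug, adapter, transceiver) is moved or lifted by more than 10 mm (distance of any of mug, adapter, transceiver from where it was at the start of the episode above 0.01 m).
It fails at once if the robot presses on anything harder than 35 N (contact force between any of the fingers, the arm and anything else above 35 N).
It also fails if it takes over 38 s, if anything falls off the work surface, if the arm or the gripper's body presses on something with over 40 N, if the wrist force passes 120 N, or if a joint passes its speed limit or range.

## Working session

There is one attempt and no reset: what is moved stays moved. The work goes in short steps, Python scripts to look and compute and a tool call to move; the robot and the scene stay as the last step left them, time stands still between calls to the robot, and variables do not carry over. Pictures are saved under pics/ and viewed, at most 10 in all, crops included, and the job is handed in when it is done.

Besides the shell and the picture viewer there is one more tool, called after "Emit:" as name(argument=value, ...), one argument or row to a line, values as JSON. apply_moves: Moves the arm, as the interface text tells. Its arguments: {"type":"object","properties":{"motion":{"type":"string"},"grip_force":{"type":"number"}},"required":["motion"]}

```bash
mkdir -p pics; cat > h.py <<'E'
import numpy as np,cv2
from plant import status,cams,r,nets
def world(p,u,v,z=None):
    H,W=p["pixels"].shape[:2]; f=H/2/np.tan(np.radians(p["fov_y"])/2)
    d=np.array([(u-p["cx"])/f,(v-p["cy"])/f,1]);T=np.array(p["pose"])
    if z is None: s=np.median(p["range_z"][int(v)-1:int(v)+2,int(u)-1:int(u)+2])
    else: s=(z-T[2,3])/(T[:3,:3]@d)[2]
    return T[:3,:3]@(d*s)+T[:3,3]
def save(p,n): cv2.imwrite("pics/"+n,p["pixels"][...,::-1])
E
python3 - <<'E'
from h import *
s=status.observe(); print(s)
for c in("top","side"):
    p=cams.read_camera(c); save(p,c+".png"); print(c,p["fov_y"],np.round(p["pose"],3).tolist())
    for n in("tripped_top","restart_top","breaker_b","all_off","mug","adapter","transceiver","unit"):
        for b in nets.boxes_of(p,n)[:5]:
            x0,y0,x1,y1=np.array(b["bbox"])*[560,420,560,420]
            u,v=(x0+x1)/2,(y0+y1)/2
            print(n,round(b["conf"],2),np.round([x0,y0,x1,y1]),np.round(world(p,u,v)))
E
```

```text
{'time': 0.0, 'joint_pos': array([ 1.07840134e+00,  1.24501595e-01,  1.65165060e+00,  1.36321426e-05,
        1.36748680e+00, -8.26072151e-02]), 'dq': array([-1.51840735e-03,  8.60908452e-05,  1.09223253e-03,  6.44790525e-04,
       -1.43105368e-03,  1.37542611e-03]), 'joint_efforts': array([ 3.43802722e-04, -4.17601132e+01, -3.59929633e+01,  7.75867025e-02,
        4.93058190e-02, -2.04876646e-04]), 'tool_pos': array([258.71633831, 595.6480749 , 232.40310949]), 'eef_rot': array([-0.63908199, -3.07529563,  0.00307592]), 'ft_force': array([-0.24809149, -0.72264816,  0.39352032]), 'torque': array([-0.01951062,  0.01662754,  0.0034891 ]), 'finger_force': 0.0, 'finger_gap': 95.01982450423857}
top 54.60146631922658 [[0.017, -0.98, 0.2, 403.175], [-1.0, -0.017, 0.003, 91.782], [0.001, -0.2, -0.98, 933.398], [0.0, 0.0, 0.0, 1.0]]
restart_top 0.52 [356. 220. 363. 233.] [548. -92.  60.]
breaker_b 0.59 [268. 196. 277. 206.] [601.  98.  63.]
breaker_b 0.59 [296. 203. 307. 213.] [588.  34.  54.]
breaker_b 0.17 [236. 163. 445. 276.] [565. -54.  50.]
all_off 0.67 [412. 240. 422. 245.] [ 516. -216.   58.]
mug 0.89 [190. 135. 235. 179.] [720. 244.   5.]
mug 0.53 [331. 143. 353. 169.] [711. -57.  57.]
adapter 0.58 [328. 143. 352. 170.] [709. -53.  56.]
transceiver 0.44 [368. 276. 397. 283.] [ 438. -152.    8.]
unit 0.59 [235. 162. 441. 276.] [566. -47.  50.]
side 51.02458707419963 [[0.994, -0.05, 0.099, 484.684], [-0.11, -0.508, 0.854, -586.82], [0.007, -0.86, -0.51, 466.668], [0.0, 0.0, 0.0, 1.0]]
tripped_top 0.44 [298. 207. 309. 217.] [604.  97.  62.]
restart_top 0.47 [278. 274. 296. 288.] [550. -91.  58.]
breaker_b 0.51 [272. 308. 292. 323.] [ 536. -155.   54.]
all_off 0.7 [261. 343. 278. 362.] [ 513. -221.   58.]
mug 0.94 [314. 160. 359. 212.] [685. 187.  64.]
adapter 0.89 [370. 251. 413. 299.] [712. -80.  48.]
transceiver 0.83 [201. 327. 221. 366.] [ 440. -157.    7.]
unit 0.63 [218. 201. 353. 420.] [ 541. -146.   53.]
```

```bash
python3 - <<'E'
import cv2
a=cv2.imread("pics/side.png")[150:420,170:430];b=cv2.imread("pics/top.png")[120:290,180:460]
a=cv2.resize(a,None,fx=1.5,fy=1.5);b=cv2.resize(b,None,fx=1.4,fy=1.4)
import numpy as np
H=max(a.shape[0],b.shape[0]);f=lambda i:np.pad(i,((0,H-i.shape[0]),(0,0),(0,0)))
cv2.imwrite("pics/v1.png",np.hstack([f(a),f(b)]))
E
```

```text
(no output)
```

View pics/v1.png

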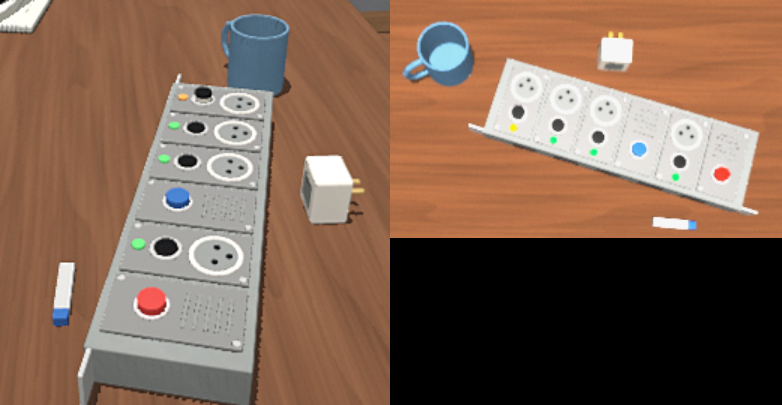

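```bash
cat >> h.py <<'E'
from scipy.spatial.transform import Rotation as Ro
def delta(t):
    s=status.observe();R=Ro.from_rotvec(s["eef_rot"]);return np.round(R.inv().apply(np.array(t)-s["tool_pos"]),1)
E
python3 - <<'E'
from h import *
print(delta([602,98.5,150]),np.round(Ro.from_rotvec(status.observe()["eef_rot"]).as_matrix(),3).tolist())
for c in("top","side"):
    p=cams.read_camera(c);a=p["pixels"];h=cv2.cvtColor(a,cv2.COLOR_RGB2HSV).astype(int)
    for nm,lo,hi in(("blue",100,112),("red",0,6)):
        m=((h[...,0]>=lo)&(h[...,0]<=hi)&(h[...,1]>150)&(h[...,2]>110)).astype(np.uint8)
        n,l,st,ce=cv2.connectedComponentsWithStats(m)
        for i in range(1,n):
            if st[i,4]>30:
                vs,us=np.where(l==i);print(c,nm,st[i],np.round(world(p,*ce[i],59)))
    P=[(u,v,world(p,u,v)) for u in range(220,450,6) for v in range(140,290,2)] if c=="top" else []
    print("unit lip:",[np.round(w).tolist() for u,v,w in P if w[2]>66 and w[0]<620][:20])
E
```

```text
[-512.9 -319.8   83.7] [[-0.917, 0.398, 0.0], [0.398, 0.917, 0.0], [-0.0, 0.0, -1.0]]
top blue [353 222  10   9  72] [549. -88.  59.]
top red [412 240  11   9  79] [ 512. -215.   59.]
unit lip: []
side blue [281 276  15  13 151] [551. -93.  59.]
side blue [205 356  11  11 103] [ 444. -227.   59.]
side red [262 342  18  18 279] [ 515. -219.   59.]
unit lip: []
```

Emit:
apply_moves(
  motion="-40 -25 0 0 0;-40 -25 0 0 0;-40 -25 0 0 0;-40 -25 0 0 0;-40 -25 0 0 0",
  grip_force=20,
)

```text
time: 1.62
tool_pos: [393.3, 400.6, 233.9]
eef_rot: [0.639, 3.076, 0.001]
ft_force: [-0.6, 0.3, -0.5]
finger_gap: 50.2
finger_force: 0.0
```

Emit:
apply_moves(
  motion="-40 -25 10 0 0;-40 -25 10 0 0;-40 -25 10 0 0;-40 -25 10 0 0;-40 -25 10 0 0",
)

```text
time: 2.25
tool_pos: [527.1, 206.2, 183.6]
eef_rot: [0.639, 3.075, 0.001]
ft_force: [1.3, 0.8, -0.8]
finger_gap: 2.3
finger_force: 0.0
```

Emit:
apply_moves(
  motion="-40 -25 10 0 0;-40 -25 10 0 0;-33 -20 10 0 0;0 0 0 0 0;0 0 0 0 0",
)

```text
time: 2.88
tool_pos: [601.8, 98.5, 153.7]
eef_rot: [-0.639, -3.075, -0.0]
ft_force: [1.1, 0.2, 0.3]
finger_gap: 0.3
finger_force: 0.0
```

```bash
cat > w.py <<'E'
from h import *
import sys
def look(name,things):
    s=status.observe();R=Ro.from_rotvec(s["eef_rot"]).as_matrix()
    p=cams.read_camera("wrist");save(p,name);f=210/np.tan(np.radians(p["fov_y"])/2);T=np.array(p["T_tool_cam"])
    print(np.round(s["tool_pos"],1),s["finger_gap"],s["time"],np.round(s["ft_force"],1))
    for n,z in things:
        for b in nets.boxes_of(p,n)[:3]:
            x0,y0,x1,y1=np.array(b["bbox"])*[560,420,560,420]
            d=np.array([(x0+x1)/2-p["cx"],(y0+y1)/2-p["cy"]]);q=np.hypot(*d);th=q/f
            ray=R@T[:3,:3]@np.array([*(d/q*np.sin(th)),np.cos(th)]);o=R@T[:3,3]+s["tool_pos"]
            w=o+ray*(z-o[2])/ray[2];print(n,round(b["conf"],2),np.round([x0,y0,x1,y1]),np.round(w,1))
E
python3 - <<'E'
from w import *
look("w1.png",[("tripped_top",63),("breaker_b",54),("restart_top",59),("all_off",59)])
print(delta([602,98.5,90]))
E
```

```text
[601.8  98.5 153.7] 0.3242535255836167 2.875 [1.1 0.2 0.3]
tripped_top 0.71 [275. 214. 300. 240.] [608.7 103.4  63. ]
breaker_b 0.92 [195. 222. 221. 241.] [589.  40.  54.]
breaker_b 0.58 [275. 213. 298. 240.] [610.7 101.7  54. ]
breaker_b 0.58 [ 32. 242.  47. 258.] [ 535.4 -146.3   54. ]
restart_top 0.8 [ 69. 233.  92. 259.] [551.8 -84.7  59. ]
all_off 0.6 [  0. 245.  10. 264.] [ 518.3 -201.4   59. ]
all_off 0.51 [ 73. 232.  91. 261.] [552.6 -82.8  59. ]
[-0.4 -0.6 64.1]
```

View pics/w1.png

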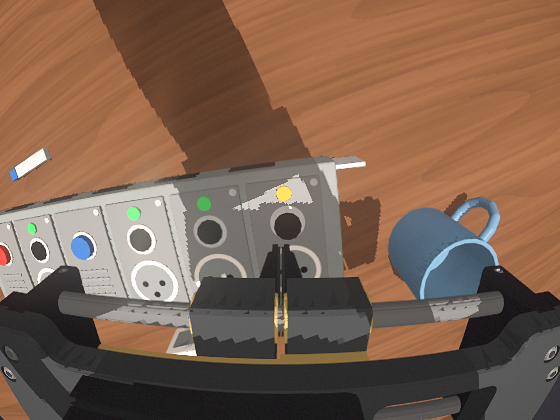

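```bash
python3 - <<'E'
from h import *
for c,L in(("top",[("trip",272.5,201,63),("b",301.5,208,54),("blue",357.5,226,59),("red",417,244,59)]),("side",[("trip",303.5,212,63),("d",282,315.5,54),("blue",288.5,282.5,59),("red",270.5,351,59)])):
    p=cams.read_camera(c)
    for n,u,v,z in L: print(c,n,np.round(world(p,u,v,z),1))
E
```

```text
top trip [601.2  97.7  63. ]
top b [588.5  33.5  54. ]
top blue [549.5 -88.2  59. ]
top red [ 512.4 -215.6   59. ]
side trip [603.1  94.9  63. ]
side d [ 535.8 -156.1   54. ]
side blue [552.  -95.5  59. ]
side red [ 514.9 -219.5   59. ]
```

Emit:
apply_moves(
  motion="-2 1 15 0 0;0 0 15 0 0;0 0 15 0 0;0 0 0 0 0;0 0 0 0 0",
)

```text
time: 3.85
tool_pos: [604.4, 98.3, 108.6]
eef_rot: [-0.639, -3.076, -0.0]
ft_force: [-0.3, -0.3, 0.8]
finger_gap: -0.1
finger_force: 0.0
```

```bash
python3 - <<'E'
from w import *
look("w2.png",[("tripped_top",63),("breaker_b",54),("restart_top",59)])
E
```

```text
[604.4  98.3 108.6] -0.11900336538956226 3.85 [-0.3 -0.3  0.8]
tripped_top 0.73 [271. 229. 303. 260.] [607.1 103.7  63. ]
breaker_b 0.98 [181. 238. 210. 265.] [590.4  40.9  54. ]
breaker_b 0.73 [271. 227. 303. 258.] [609.2 103.   54. ]
breaker_b 0.66 [  3. 254.  20. 272.] [ 532.5 -144.5   54. ]
restart_top 0.89 [ 43. 249.  67. 274.] [551.2 -80.6  59. ]
```

View pics/w2.png

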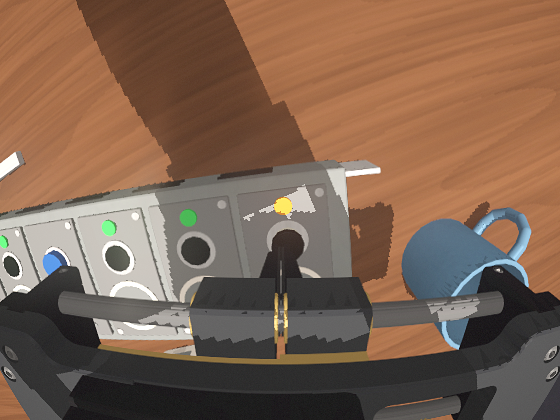

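Emit:
apply_moves(
  motion="1 2 10 0 0;0 0 10 0 0;0 0 4 0 0;0 0 1.5 0 0;0 0 1.5 0 0",
)

```text
time: 4.68
tool_pos: [604.1, 100.6, 82.0]
eef_rot: [-0.639, -3.076, 0.0]
ft_force: [-2.3, -1.1, 2.1]
finger_gap: 0.3
finger_force: 1.5
```

Emit:
apply_moves(
  motion="0 0 1 0 0;0 0 1 0 0;0 0 1 0 0;0 0 0 0 0",
)

```text
time: 5.18
tool_pos: [604.2, 100.6, 78.6]
eef_rot: [0.639, 3.076, 0.0]
ft_force: [-1.8, -0.3, 3.3]
finger_gap: 0.4
finger_force: 1.2
```

Emit:
apply_moves(
  motion="0 0 1 0 0;0 0 1 0 0;0 0 1 0 0;0 0 0 0 0",
)

```text
time: 5.68
tool_pos: [604.2, 100.6, 75.5]
eef_rot: [0.639, 3.076, 0.0]
ft_force: [-1.3, 0.4, 1.8]
finger_gap: 0.4
finger_force: 0.9
```

Emit:
apply_moves(
  motion="0 0 1 0 0;0 0 0.5 0 0;0 0 0 0 0",
)

```text
time: 6.05
tool_pos: [604.2, 100.6, 74.1]
eef_rot: [0.639, 3.076, 0.0]
ft_force: [-1.4, -0.8, 2.2]
finger_gap: 0.1
finger_force: 1.1
```

Emit:
apply_moves(
  motion="0 0 0.5 0 0;0 0 0 0 0",
)

```text
time: 6.3
tool_pos: [604.2, 100.6, 73.7]
eef_rot: [0.639, 3.076, 0.0]
ft_force: [-1.1, -0.9, 2.5]
finger_gap: 0.7
finger_force: 1.2
```

Still only sliding friction; continue to the stop in small steps.

Emit:
apply_moves(
  motion="0 0 0.5 0 0;0 0 0 0 0",
)

```text
time: 6.55
tool_pos: [604.2, 100.6, 73.3]
eef_rot: [0.639, 3.076, 0.0]
ft_force: [-1.3, -0.6, 2.8]
finger_gap: 0.4
finger_force: 1.7
```

Emit:
apply_moves(
  motion="0 0 0.4 0 0;0 0 0 0 0",
)

```text
time: 6.8
tool_pos: [604.2, 100.6, 73.3]
eef_rot: [0.639, 3.076, -0.0]
ft_force: [-2.3, -0.7, 5.1]
finger_gap: 0.3
finger_force: 2.7
```

Emit:
apply_moves(
  motion="0 0 0.5 0 0;0 0 0 0 0",
)

```text
time: 7.05
tool_pos: [604.3, 100.6, 73.3]
eef_rot: [0.639, 3.076, -0.0]
ft_force: [-3.5, -0.9, 6.8]
finger_gap: 0.9
finger_force: 3.8
```

Emit:
apply_moves(
  motion="0 0 -15 0 0;0 0 -35 0 0;0 0 -30 0 0;0 0 0 0 0;0 0 0 0 0",
)

```text
time: 7.68
tool_pos: [603.6, 100.6, 151.3]
eef_rot: [-0.639, -3.075, 0.0]
ft_force: [0.2, 0.1, -0.5]
finger_gap: 0.3
finger_force: 0.0
```

```bash
python3 - <<'E'
from w import *
print(delta([551,-90,150]))
E
```

```text
[ -27.7 -195.8    1.4]
```

Emit:
apply_moves(
  motion="-7 -49 0 0 0;-7 -49 0 0 0;-7 -49 0 0 0;-7 -49 0 0 0;0 0 0 0 0",
)

```text
time: 8.3
tool_pos: [549.9, -92.6, 150.2]
eef_rot: [-0.645, -3.071, 0.0]
ft_force: [0.3, 1.0, -0.3]
finger_gap: 0.4
finger_force: 0.0
```

Emit:
apply_moves(
  motion="0 0 20 0 0;0 0 20 0 0;0 0 0 0 0;0 0 0 0 0",
)

```text
time: 8.8
tool_pos: [551.8, -89.6, 111.8]
eef_rot: [-0.637, -3.075, -0.0]
ft_force: [0.7, 0.1, -0.7]
finger_gap: 0.6
finger_force: 0.0
```

```bash
python3 - <<'E'
from w import *
look("w3.png",[("tripped_top",54),("breaker_b",54),("restart_top",59),("all_off",59)])
p=cams.read_camera("side");a=p["pixels"][190:400,200:380];a=cv2.resize(a,None,fx=2,fy=2)
b=cv2.imread("pics/w3.png")[150:360,180:380,::-1];b=cv2.resize(b,None,fx=2,fy=2)
cv2.imwrite("pics/v3.png",np.hstack([a,b])[...,::-1])
E
```

```text
[551.8 -89.6 111.8] 0.5501888704098632 8.8 [ 0.7  0.1 -0.7]
tripped_top 0.72 [509. 193. 530. 216.] [608.1 102.1  54. ]
breaker_b 0.96 [178. 233. 207. 259.] [ 534.  -149.1   54. ]
breaker_b 0.84 [510. 192. 526. 217.] [607.1 100.1  54. ]
breaker_b 0.82 [444. 200. 469. 226.] [589.2  40.   54. ]
restart_top 0.88 [266. 222. 300. 254.] [551.7 -85.9  59. ]
all_off 0.57 [ 99. 240. 130. 270.] [ 515.5 -209.6   59. ]
```

View pics/v3.png

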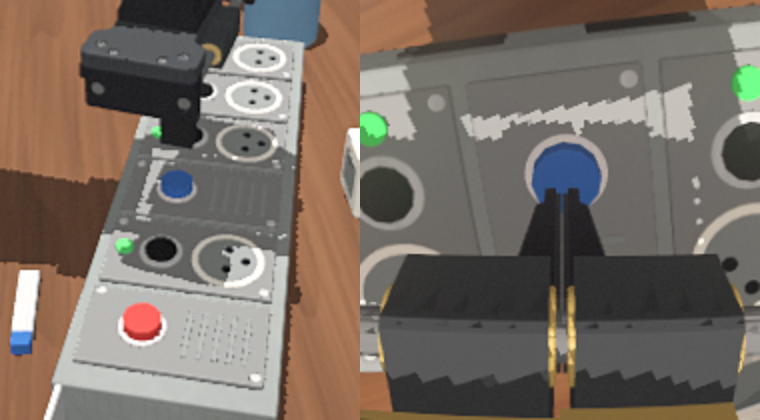

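Emit:
apply_moves(
  motion="0 0 15 0 0;0 0 12 0 0;0 0 4 0 0;0 0 1 0 0;0 0 0 0 0",
)

```text
time: 9.72
tool_pos: [551.9, -90.4, 80.4]
eef_rot: [0.639, 3.076, -0.0]
ft_force: [0.1, 0.0, 0.6]
finger_gap: 0.5
finger_force: 0.0
```

Emit:
apply_moves(
  motion="0 0 1.5 0 0;0 0 1.5 0 0;0 0 1.5 0 0;0 0 0 0 0",
)

```text
time: 10.22
tool_pos: [552.1, -90.4, 76.2]
eef_rot: [0.639, 3.075, -0.0]
ft_force: [0.1, -0.3, 3.0]
finger_gap: 0.2
finger_force: 1.3
```

Emit:
apply_moves(
  motion="0 0 1 0 0;0 0 1 0 0;0 0 1 0 0;0 0 0.5 0 0;0 0 0 0 0",
)

```text
time: 10.85
tool_pos: [552.1, -90.4, 72.5]
eef_rot: [0.639, 3.075, -0.0]
ft_force: [0.5, -1.1, 4.5]
finger_gap: 0.3
finger_force: 2.3
```

Emit:
apply_moves(
  motion="0 0 0.5 0 0;0 0 0.4 0 0;0 0 0 0 0",
)

```text
time: 11.22
tool_pos: [552.1, -90.4, 72.2]
eef_rot: [0.639, 3.075, -0.0]
ft_force: [-1.8, 0.8, 7.8]
finger_gap: 0.4
finger_force: 4.1
```

Stop reached (measured z no longer follows, force above the 5 N spring). Withdraw.

Emit:
apply_moves(
  motion="0 0 0 0 0;0 0 -15 0 0;0 0 -40 0 0;0 0 -50 0 0;0 0 -40 0 0",
)

```text
time: 11.85
tool_pos: [551.3, -90.2, 218.0]
eef_rot: [-0.639, -3.076, 0.0]
ft_force: [0.6, -0.7, -0.5]
finger_gap: 0.5
finger_force: 0.0
```

Emit:
apply_moves(
  motion="30 0 0 0 0;50 0 0 0 0;50 0 0 0 0;0 0 0 0 0;0 0 0 0 0",
)

```text
time: 12.48
tool_pos: [432.6, -38.6, 216.5]
eef_rot: [0.639, 3.075, -0.0]
ft_force: [0.3, 0.1, 0.0]
finger_gap: 0.7
finger_force: 0.0
```

```bash
python3 - <<'E'
from h import *
print(status.observe()["tool_pos"])
p=cams.read_camera("side");a=cv2.resize(p["pixels"][150:400,180:430],None,fx=2,fy=2)
q=cams.read_camera("top")
cv2.imwrite("pics/v4.png",a[...,::-1])
for b in nets.boxes_of(p,"restart_top")[:1]:
    x0,y0,x1,y1=np.array(b["bbox"])*[560,420,560,420];print([x0,y0,x1,y1],world(p,(x0+x1)/2,(y0+y1)/2))
for u,v in((272.5,201),(301.5,208),(357,226)): print(world(q,u,v))
E
```

```text
[432.61375442 -38.58784546 216.51209307]
[np.float64(276.584), np.float64(274.596), np.float64(296.912), np.float64(287.99399999999997)] [550.01212248 -90.88659076  57.66087059]
[603.18508285  97.79928936  54.3776158 ]
[588.4008554   33.5225191   54.56920934]
[472.27429281   7.31458626 520.50202169]
```

View pics/v4.png

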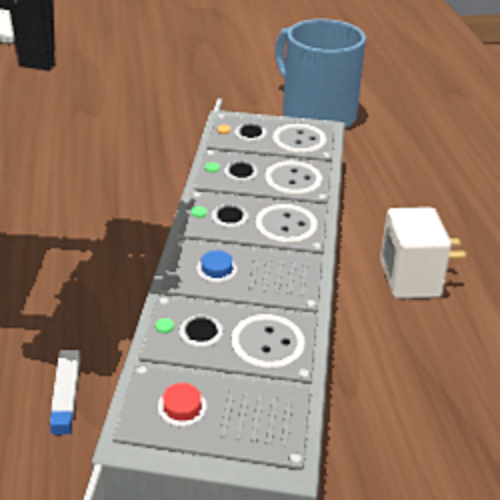

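The tripped cap (crop pixel 250,131) is flush like its neighbours at 54.4 mm. The blue button (216,264) is back up and the bystanders haven't moved.

```bash
python3 -c "
from h import *
print(r.hand_in())"
```

```text
the job is handed in; nothing more can be done
None
```

The tripped breaker cap is pushed home, the blue restart button was pressed to its stop and has sprung back, nothing else was disturbed in the final image, and the job is handed in (no verdict was returned).

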